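Stow the jars and wash out the brush at a jeweller's bench

ROBOT

A 7-joint arm with a two-finger parallel gripper is mounted at the origin on the work surface. World frame = base frame: x ahead of the robot, y to its left, z up, the work surface at z = 0. Lengths are in m, angles in degrees, forces in N, time in s.
With the tool pointing down it reaches from about 0.425 to 0.875 m from the base axis. Payload 4.7 kg.
Tool frame: the origin (TCP) lies on the mounting face of the last link; the fingertips stand 182 mm ahead of it and the grasp point (between the pads) lies 164 mm ahead of it; z points along the fingers, y is the line along which they close (so a half turn about z gives the same grasp; the last joint's range is limited). The gripper opens to 87 mm and grips with 3 to 60 N. Pads are 19 mm wide; open, the fingers measure 117 mm over their backs; the gripper's body (75 mm by 190 mm) begins 51 mm behind the grasp point.
Start: joints at [64.349, 18.392, -4.016, 83.108, 1.295, 78.541, -3.26], TCP at [0.29, -0.582, 0.405] pointing down, gripper open.
Joint ranges: [-163.93, 163.93], [-17.29, 119.83], [-79.2, 71.16], [3.27, 140.29], [-89.18, 269.18], [5.43, 117.66], [-154.24, 154.24]. Speed limits (degrees/s): [147.25, 147.25, 180, 180, 180, 180, 180].

INTERFACE

Orientations are given as [roll, pitch, yaw] about the fixed x, y, z axes, in that order (R = Rz(yaw) Ry(pitch) Rx(roll)).
In Python, from cell import env gives the robot as it stands.
- The arm moves only by the tool servo_tool, never from a script. Its argument "plan" is a list of rows, each an object with "xyz": the shift along the tool's x, y, z in cm, a list of three; "twist": the turn, a rotation vector about the tool's x, y, z in degrees, a list of three; "jaw": the closure, from 0 (fully open) to 1 (shut). In form: [{"xyz": [x, y, z], "twist": [wx, wy, wz], "jaw": jaw}, ...]. A call has 1 to 10 rows; each row is the pose to reach, as a shift and turn from the pose commanded when the call began, along the tool's axes at that moment; what a row does not reach only later rows make up. A row lasts 1/12 s, in which the tool goes at most 41.7 mm and 7.16 degrees, less where a joint would pass 70% of its speed; a pose out of reach is approached as far as the arm can. A call with a gripper value outside its range is refused whole. The fingers move at their own pace and stop on an object; "newtons" is the grip in N (left out, the last holds). Time passes only in rows, so rows that repeat a pose let the fingers close. It gives the time, the measured TCP pose, the force, the opening and the grip force at its end, in the units of the state.
- env.get_obs(): the state, without advancing time (a new reading comes with each control period).
- env.read_camera(name): name is "scene" or "top" or "wrist"; returns a dict with "img" (384x512x3 uint8, red, green, blue), "camera_matrix" (3x3 intrinsics, pixels), "R" (3x3) and "t" (3): a world point X has camera coordinates R X + t. Camera axes: x right, y down, z forward; pixel columns grow to the right and rows downward; lengths in m; the calibration is good to about 2 mm. A picture is of the moment at which its call begins. There is no depth.
- env.sign_off(): hands the job in; it is judged then, once.
The state is a dict: "time_s": time; "qpos": joint angles; "joint_velocities": joint speeds; "effort": joint torques, N m; "tool_pos": TCP position; "tool_rot": TCP orientation; "force": force on the tool from outside, world axes, zero at the start; "wrist_torque": the same for the moment, N m; "grip_width": finger opening in m; "grasp_force": force on a finger pad.
Only numpy, scipy, OpenCV 4.12 (cv2) and the standard library are available. Lean on these libraries where they do the work, as an engineer would, in place of code of your own. Each camera call takes 0.05 s, during which the arm holds its last target. There are 200 camera calls.

TASK

Clear up the soldering corner: put every amber jar standing on the bench upright into an empty cell of the flap-covered crate, one to a cell and right down on the cell's floor; some cells already hold a tin hidden under the flaps, so feel for the empty ones. Also wash out the round brush with a brief dip, bristles well down in the white cup, and then leave it standing upright on its bristles wholly on the cork mat. Do not knock over the cup or the loupe or push them away.

Things in the scene. Friction and masses are not known exactly. Their poses are not given: they have to be found in the camera images.
- crate: Wooden crate fixed to the bench, 158 (its x) x 310 (its y) x 50 mm high, origin at the centre of its underside, z up, yaw within 0.12 rad of 0. 2 (along x) x 4 (along y) cells, 76 mm apart, each 70 x 70 mm inside, 6 mm walls, floor 6 mm above the bench, covered by sprung flaps. 3 or 4 cells hold a hidden tin; the others are empty. A jar on a cell's floor sticks out 40 mm above the rim.
- cell0 (a point): Middle of cell 0 at flap-top level, 48 mm above the bench (nearer row, number 1 along the crate's +y). Each cell has two dark steel flaps, 3 mm thick, tops 2 mm below the rim, hinged at its two walls across x, meeting in its middle; light springs hold them level (about 1 N opens them) and they swing down against those walls, leaving about 60 mm between.
- cell1 (a point): Middle of cell 1 at flap-top level, 48 mm above the bench (nearer row, number 2 along the crate's +y). A tin, where there is one, is 56 mm across and 37 mm high, 2 mm below the closed flaps, and blocks them: they yield under 10 mm. In an empty cell they open all the way.
- cell2 (a point): Middle of cell 2 at flap-top level, 48 mm above the bench (nearer row, number 3 along the crate's +y). Covered like the others.
- cell3 (a point): Middle of cell 3 at flap-top level, 48 mm above the bench (nearer row, number 4 along the crate's +y). Covered like the others.
- cell4 (a point): Middle of cell 4 at flap-top level, 48 mm above the bench (farther row, number 1 along the crate's +y). Covered like the others.
- cell5 (a point): Middle of cell 5 at flap-top level, 48 mm above the bench (farther row, number 2 along the crate's +y). Covered like the others.
- cell6 (a point): Middle of cell 6 at flap-top level, 48 mm above the bench (farther row, number 3 along the crate's +y). Covered like the others.
- cell7 (a point): Middle of cell 7 at flap-top level, 48 mm above the bench (farther row, number 4 along the crate's +y). Covered like the others.
- jar0: Upright amber glass jar, 50 mm across with a 51 mm steel lid (the top 24 mm), 84 mm high, heavy base, about 0.22 kg, origin at the centre of its underside, z up. Not present in every run (3 or 4 of the jars are). It stands on the bench at one side of the crate.
- jar1: Upright amber glass jar, 50 mm across with a 51 mm steel lid (the top 24 mm), 84 mm high, heavy base, about 0.22 kg, origin at the centre of its underside, z up. Not present in every run (3 or 4 of the jars are). It stands on the bench at one side of the crate.
- jar2: Upright amber glass jar, 50 mm across with a 51 mm steel lid (the top 24 mm), 84 mm high, heavy base, about 0.22 kg, origin at the centre of its underside, z up. Not present in every run (3 or 4 of the jars are). It stands on the bench at one side of the crate.
- jar3: Upright amber glass jar, 50 mm across with a 51 mm steel lid (the top 24 mm), 84 mm high, heavy base, about 0.22 kg, origin at the centre of its underside, z up. Not present in every run (3 or 4 of the jars are). It stands on the bench at one side of the crate.
- brush: Round brush that stands upright by itself on its flat bristle end (rigid here): bristles and brass ferrule 41 mm across up to 52 mm, then a tapering wooden neck, then a straight dark wooden handle 24 mm across from 75 to 124 mm height, 130 mm high overall, 0.12 kg, origin at the centre of the bristle end, z up along the handle.
- brush_tip (a point): Centre of the brush's flat bristle end, its lowest point when upright.
- cup: Small open white ceramic cup, loose, 0.4 kg, 84 mm across at the mouth, 65 mm high, wall 5 mm, tapering a little downwards, no handle; origin at the centre of its underside, z up.
- mat: Round cork mat, 100 mm across, 6 mm thick, fixed flat on the bench, origin at the centre of its underside.
- loupe: Bystander: black eye loupe, round, 54 mm across at the foot, 55 mm high, loose, origin at the centre of its underside.
There are look-alikes about, which are no part of the job. What is shaped like the jar3 but red is not meant. Leave any green look-alike of the jar2 alone.

How it is judged (in metres and radians):
On the way:
1. the held brush is dipped: its bristle end inside the cup, at least 25 mm below the rim (z of brush_tip in the frame of cup between 0 and 0.04 m and horizontal distance between brush_tip and cup below 0.035 m and contact force between the fingers and brush above 0.5 N), for 0.2 s.
At the end, for the whole second after the job is handed in: Every jar present stands in a cell of the crate on the cell's floor (underside less than 14 mm above the bench), within 0.15 rad of upright, at rest; the brush, dipped before, stands on the mat within 32 mm of its centre, within 0.12 rad of upright, at rest (z of each of jar0, jar1, jar2, jar3 in the frame of crate below 0.014 m and x of jar0 in the frame of crate between -0.08 and 0.08 m and y of jar0 in the frame of crate between -0.16 and 0.16 m and angle between each of jar0, jar1, jar2, jar3's own z axis and vertical below 0.15 rad and linear speed of each of jar0, jar1, jar2, jar3, brush below 0.03 m/s and x of jar1 in the frame of crate between -0.08 and 0.08 m and y of jar1 in the frame of crate between -0.16 and 0.16 m and x of jar2 in the frame of crate between -0.08 and 0.08 m and y of jar2 in the frame of crate between -0.16 and 0.16 m and x of jar3 in the frame of crate between -0.08 and 0.08 m and y of jar3 in the frame of crate between -0.16 and 0.16 m and horizontal distance between brush and mat below 0.032 m and height (world z) of brush between 0.002 and 0.014 m and angle between brush's own z axis and vertical below 0.12 rad); the robot touches nothing.
It fails at once if the cup is knocked over or pushed more than 80 mm (angle between cup's own z axis and vertical above 0.6 rad or distance of cup from where it was at the start of the episode above 0.08 m).
It fails at once if the loupe is knocked over or pushed more than 80 mm (angle between loupe's own z axis and vertical above 0.6 rad or distance of loupe from where it was at the start of the episode above 0.08 m).
Of jar0, jar1, jar2, jar3 only 3 to 4 are there at a start; the rules pass over those that are not, and their reading is None.
Of tin0, tin1, tin2, tin3, tin4 only 3 to 4 are there at a start; the rules pass over those that are not, and their reading is None.
At some moment in a run one of jar0, jar1, jar2, jar3 may be knocked a few centimetres aside while the robot is not near it.
It also fails if it takes over 210 s, if anything falls off the work surface, if the arm or the gripper's body presses on something with over 40 N, if the wrist force passes 120 N, or if a joint passes its speed limit or range.

## Working session

There is one attempt and no reset: what is moved stays moved. The work goes in short steps, Python scripts to look and compute and a tool call to move; the robot and the scene stay as the last step left them, time stands still between calls to the robot, and variables do not carry over. Pictures are saved under pics/ and viewed, at most 14 in all, crops included, and the job is handed in when it is done.

Besides the shell and the picture viewer there is one more tool, called after "Call:" as a command line: name --argument value ..., lists and objects as JSON in quotes. servo_tool: Moves the arm, as the interface text tells. Its arguments: {"type":"object","properties":{"plan":{"type":"array","items":{"type":"object","properties":{"xyz":{"type":"array","items":{"type":"number"}},"twist":{"type":"array","items":{"type":"number"}},"jaw":{"type":"number"}}}},"newtons":{"type":"number"}},"required":["plan"]}

```bash
mkdir -p pics; ls; python3 - <<'E'
from cell import env
import cv2,numpy as np
o=env.get_obs()
print({k:np.round(v,3).tolist() for k,v in o.items()})
for n in ["scene","top"]:
    c=env.read_camera(n); cv2.imwrite(f"pics/{n}0.png",c["img"][:,:,::-1])
    print(n,c["camera_matrix"].round(1).tolist(),c["R"].round(3).tolist(),c["t"].round(3).tolist())
E
```

```text
pics
{'time_s': 0.0, 'qpos': [64.349, 18.439, -4.016, 83.176, 1.295, 78.541, -3.258], 'joint_velocities': [-0.079, -0.045, -0.062, 0.042, 0.033, -0.039, 0.013], 'effort': [0.001, -49.128, -0.403, -31.253, -0.064, 0.044, 0.0], 'tool_pos': [0.289, -0.582, 0.404], 'tool_rot': [-179.89, 0.006, 26.463], 'force': [0.087, 0.002, 0.382], 'wrist_torque': [-0.039, 0.04, 0.011], 'grasp_force': 0.0, 'grip_width': 0.087}
scene [[381.5, 0.0, 263.7], [0.0, 381.5, 193.5], [0.0, 0.0, 1.0]] [[0.621, 0.783, -0.019], [0.475, -0.395, -0.786], [-0.624, 0.479, -0.617]] [-0.322, -0.201, 1.372]
top [[475.9, 0.0, 253.4], [0.0, 475.9, 189.4], [0.0, 0.0, 1.0]] [[-0.014, -1.0, 0.001], [-0.99, 0.014, -0.137], [0.137, -0.003, -0.991]] [0.001, 0.54, 1.206]
```

View pics/scene0.png

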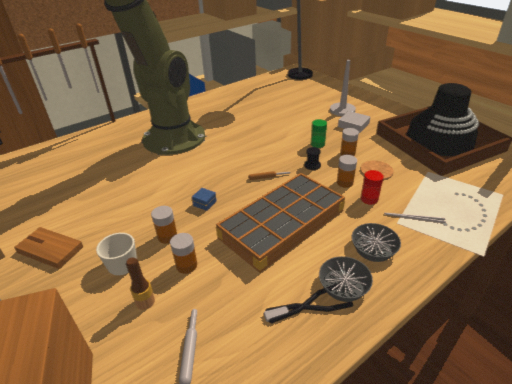

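View pics/top0.png

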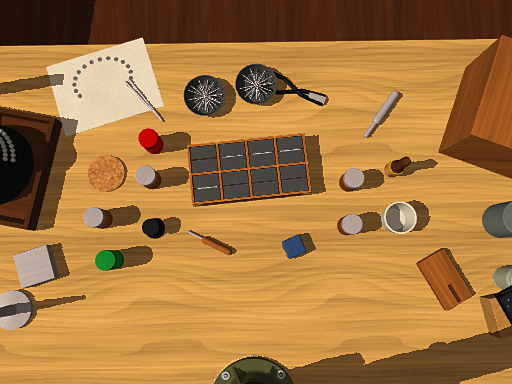

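Scene: the crate is centred at about (250,170) in the top view. Four amber jars stand at (350,179), (350,224), (148,176) and (97,217). The brush is at (400,165), the cup (400,217), the mat (106,173) and the loupe (152,228). Red (150,140) and green (108,260) are decoys.

```bash
cat > h.py <<'E'
import cv2,numpy as np
from scipy.spatial.transform import Rotation as Ro
def ray(c,uv,z):
    K,R,t=c["camera_matrix"],c["R"],c["t"]; C=-R.T@t
    d=R.T@np.linalg.inv(K)@[uv[0],uv[1],1]; return C+d*(z-C[2])/d[2]
def blob(img,seed,r,f):
    "centroid/area of the mask f(hsv) component nearest the seed in a window"
    h=cv2.cvtColor(img,cv2.COLOR_RGB2HSV).astype(int); m=f(h).astype(np.uint8)
    w=np.zeros_like(m); cv2.circle(w,seed,r,1,-1); m&=w
    n,l,s,c=cv2.connectedComponentsWithStats(m)
    i=1+np.argmax(s[1:,4]); return c[i],s[i],(l==i).astype(np.uint8)
def go(x,y,z,yaw,o):
    "relative move (cm, deg) taking the GRASP POINT to x,y,z tool down with yaw"
    R0=Ro.from_euler('xyz',o["tool_rot"],degrees=True); R1=Ro.from_euler('xyz',[180,0,yaw],degrees=True)
    d=R0.inv().apply(np.array([x,y,z+.164])-o["tool_pos"])*100
    w=(R0.inv()*R1).as_rotvec(degrees=True); return d.round(2).tolist(),w.round(1).tolist(),"rows",max(np.linalg.norm(d)/4.17,np.linalg.norm(w)/7.16).round(1)
E
python3 - <<'E'
from cell import env; from h import *
c=env.read_camera("top"); im=c["img"]; C=-c["R"].T@c["t"]; print("cam",C.round(3))
hsv=cv2.cvtColor(im,cv2.COLOR_RGB2HSV)
for p in [(352,178),(349,224),(146,175),(94,217),(402,162),(392,171),(400,208),(106,173),(205,155),(300,142)]: print(p,hsv[p[1],p[0]])
for s in [(352,178),(349,224),(146,175),(94,217)]:
    b=blob(im,s,17,lambda h:(h[...,1]<70)&(h[...,2]>110)); print("jar",b[0].round(1),b[1][2:],ray(c,b[0],.084).round(3))
b=blob(im,(400,217),22,lambda h:(h[...,1]<60)&(h[...,2]>120)); e=cv2.minEnclosingCircle(cv2.findNonZero(b[2])); print("cup",e,ray(c,e[0],.065).round(3))
b=blob(im,(106,173),24,lambda h:(h[...,0]<14)&(h[...,1]>80)); e=cv2.minEnclosingCircle(cv2.findNonZero(b[2])); print("mat",b[0],e,ray(c,b[0],.006).round(3))
b=blob(im,(152,228),16,lambda h:(h[...,2]<70)); print("loupe",b[0],b[1],ray(c,b[0],.055).round(3))
b=blob(im,(402,163),12,lambda h:(h[...,2]<110)); print("brush handle",b[0],b[1],ray(c,b[0],.11).round(3))
m=((hsv[...,2]<110)&(hsv[...,1]<100)).astype(np.uint8); w=np.zeros_like(m); w[130:208,186:312]=1
r=cv2.minAreaRect(cv2.findNonZero(m&w)); P=np.array([ray(c,q,.049)for q in cv2.boxPoints(r)]); print("crate",r,P.round(3).tolist(),P.mean(0))
cv2.imwrite("pics/crop.png",cv2.resize(np.hstack([im[130:270,330:470],im[130:270,180:320],im[130:270,70:210]])[:,:,::-1],None,fx=1.9,fy=1.9,interpolation=2))
E
```

```text
cam [ 0.37  -0.003  1.269]
(352, 178) [ 11  44 174]
(349, 224) [  8  40 179]
(146, 175) [  8  38 174]
(94, 217) [ 10  40 178]
(402, 162) [ 10 200  83]
(392, 171) [ 18 216 197]
(400, 208) [ 21  57 175]
(106, 173) [ 14 177 222]
(205, 155) [21 24 73]
(300, 142) [15 21 72]
jar [353.3 177.8] [ 21  20 320] [ 0.559 -0.259  0.084]
jar [351.5 223.7] [ 22  20 333] [ 0.444 -0.25   0.084]
jar [144.9 174.9] [ 19  19 290] [0.574 0.266 0.084]
jar [ 92.8 216.6] [ 20  20 300] [0.471 0.394 0.084]
cup ((398.5, 218.0), 17.614013671875) [ 0.458 -0.373  0.065]
mat [112.51388889 183.65277778] ((113.17375946044922, 183.77659606933594), 7.8647780418396) [0.565 0.371 0.006]
loupe [153.51092896 227.59836066] [142 218  23  21 366] [0.443 0.249 0.055]
brush handle [401.91428571 165.575     ] [391 156  24  20 280] [ 0.584 -0.375  0.11 ]
crate ((248.18165588378906, 168.34725952148438), (54.80535125732422, 113.322998046875), 84.02568054199219) [[0.653, 0.16, 0.049], [0.68, -0.136, 0.049], [0.536, -0.147, 0.049], [0.509, 0.145, 0.049]] [0.59449478 0.00566576 0.049     ]
```

View pics/crop.png

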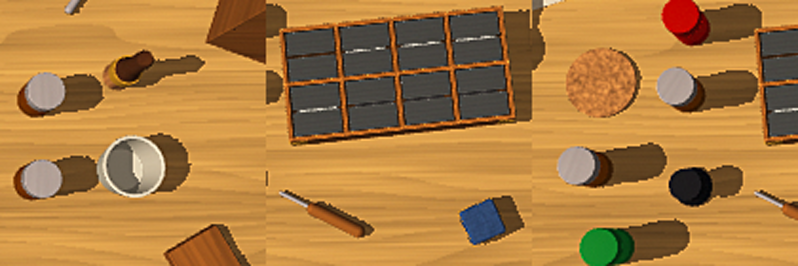

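```bash
python3 - <<'E'
from cell import env; from h import *
c=env.read_camera("top"); print("mat",ray(c,(106.3,173.2),.006).round(3),"brushtop",ray(c,(404.2,162.1),.128).round(3), "red", ray(c,(150,139),.08).round(3))
print(go(.58,-.38,.27,95,env.get_obs()))
E
```

```text
mat [0.594 0.388 0.006] brushtop [ 0.59  -0.376  0.128] red [0.668 0.256 0.08 ]
([35.0, -5.13, -2.99], [-0.1, -0.0, -68.5], 'rows', np.float64(9.6))
```

Call:
servo_tool --plan '[{"xyz":[35,-5,-3],"twist":[0,0,-68.5],"jaw":0},{"xyz":[35,-5,-3],"twist":[0,0,-68.5],"jaw":0},{"xyz":[35,-5,-3],"twist":[0,0,-68.5],"jaw":0},{"xyz":[35,-5,-3],"twist":[0,0,-68.5],"jaw":0},{"xyz":[35,-5,-3],"twist":[0,0,-68.5],"jaw":0},{"xyz":[35,-5,-3],"twist":[0,0,-68.5],"jaw":0},{"xyz":[35,-5,-3],"twist":[0,0,-68.5],"jaw":0},{"xyz":[35,-5,-3],"twist":[0,0,-68.5],"jaw":0},{"xyz":[35,-5,-3],"twist":[0,0,-68.5],"jaw":0},{"xyz":[35,-5,-3],"twist":[0,0,-68.5],"jaw":0}]'

```text
time_s: 1.03
tool_pos: [0.5859, -0.3745, 0.4346]
tool_rot: [179.8, -0.2, 95.9]
force: [-0.9, 0.6, 0.1]
grip_width: 0.0868
grasp_force: 0.0
```

```bash
python3 - <<'E'
from cell import env; from h import *
o=env.get_obs(); print(o["tool_pos"],o["tool_rot"],o["qpos"])
c=env.read_camera("wrist"); cv2.imwrite("pics/w1.png",c["img"][:,:,::-1])
print(-c["R"].T@c["t"])
E
```

```text
[ 0.58594108 -0.37452926  0.43461656] [179.77269475  -0.23757568  95.89464866] [ 46.01521354  24.95421726 -22.36434624  72.47583082   8.96190819
  84.24020986  30.55668758]
[ 0.57807837 -0.3062622   0.41351636]
```

View pics/w1.png

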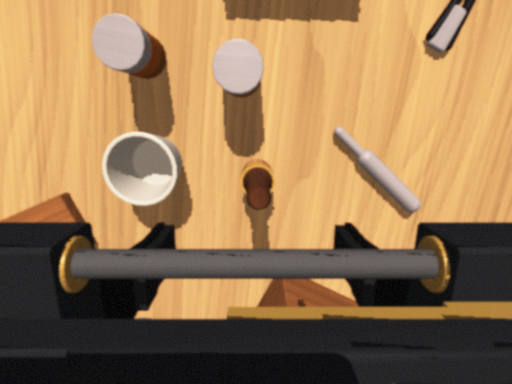

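The wrist view shows the brush handle's top at about (259,199), the cup's rim at (141,168) and jar lids at (239,67) and (121,43).

```bash
python3 - <<'E'
from cell import env; from h import *
c=env.read_camera("wrist"); o=env.get_obs()
for n,p,z in [("brush",(259,199),.13),("ferrule",(257,176),.045),("cup",(141,168),.065),("jar0",(239,67),.084),("jar1",(121,43),.084)]: print(n,ray(c,p,z).round(3))
b=ray(c,(259,199),.13); print(go(b[0],b[1],.1,95.3,o))
E
```

```text
brush [ 0.588 -0.386  0.13 ]
ferrule [ 0.587 -0.381  0.045]
cup [ 0.457 -0.381  0.065]
jar0 [ 0.557 -0.268  0.084]
jar1 [ 0.443 -0.258  0.084]
([-0.68, 0.6, 17.02], [-0.0, -0.0, -0.2], 'rows', np.float64(4.1))
```

```bash
python3 - <<'E'
from cell import env; from h import *
c=env.read_camera("wrist"); o=env.get_obs(); print(-c["R"].T@c["t"],o["tool_pos"],o["tool_rot"])
b=blob(c["img"],(245,80),60,lambda h:(h[...,1]<70)&(h[...,2]>110)); print("jar0",b[0],ray(c,b[0],.084).round(3))
b=blob(c["img"],(259,185),40,lambda h:(h[...,2]<110)&(h[...,1]>150)); print("handle",b[0],b[1]); print(ray(c,b[0],.1),go(.588,-.378,.1,95.3,o))
E
```

```text
[ 0.57481635 -0.31145909  0.41286763] [ 0.58063467 -0.38134726  0.43419012] [-1.79937322e+02 -2.79175699e-03  9.48584133e+01]
jar0 [242.15650224  59.54035874] [ 0.559 -0.264  0.084]
handle [263.41983852 182.06113033] [249 163  29  41 867]
[ 0.59003021 -0.37877795  0.1       ] ([0.27, 0.78, 17.02], [-0.1, -0.0, -0.4], 'rows', np.float64(4.1))
```

Call:
servo_tool --plan '[{"xyz":[0.3,0.8,10],"twist":[0,0,-0.4],"jaw":0},{"xyz":[0.3,0.8,10],"twist":[0,0,-0.4],"jaw":0},{"xyz":[0.3,0.8,10],"twist":[0,0,-0.4],"jaw":0},{"xyz":[0.3,0.8,17],"twist":[0,0,-0.4],"jaw":0},{"xyz":[0.3,0.8,17],"twist":[0,0,-0.4],"jaw":0},{"xyz":[0.3,0.8,17],"twist":[0,0,-0.4],"jaw":0},{"xyz":[0.3,0.8,17],"twist":[0,0,-0.4],"jaw":0}]'

```text
time_s: 1.77
tool_pos: [0.5867, -0.3788, 0.2632]
tool_rot: [-179.8, -0.1, 95.1]
force: [0.1, -0.2, 0.4]
grip_width: 0.0869
grasp_force: 0.0
```

Call:
servo_tool --plan '[{"xyz":[0,0,0],"twist":[0,0,0],"jaw":1},{"xyz":[0,0,0],"twist":[0,0,0],"jaw":1},{"xyz":[0,0,0],"twist":[0,0,0],"jaw":1},{"xyz":[0,0,0],"twist":[0,0,0],"jaw":1},{"xyz":[0,0,0],"twist":[0,0,0],"jaw":1},{"xyz":[0,0,0],"twist":[0,0,0],"jaw":1},{"xyz":[0,0,0],"twist":[0,0,0],"jaw":1},{"xyz":[0,0,0],"twist":[0,0,0],"jaw":1}]' --newtons 20

```text
time_s: 2.43
tool_pos: [0.5884, -0.3775, 0.2648]
tool_rot: [-180.0, 0.0, 95.4]
force: [-0.1, 0.6, -0.7]
grip_width: 0.0418
grasp_force: 0.0
```

Call:
servo_tool --plan '[{"xyz":[0,0,0],"twist":[0,0,0],"jaw":1},{"xyz":[0,0,0],"twist":[0,0,0],"jaw":1},{"xyz":[0,0,0],"twist":[0,0,0],"jaw":1},{"xyz":[0,0,0],"twist":[0,0,0],"jaw":1},{"xyz":[0,0,0],"twist":[0,0,0],"jaw":1},{"xyz":[0,0,0],"twist":[0,0,0],"jaw":1}]'

```text
time_s: 2.93
tool_pos: [0.5883, -0.3775, 0.2645]
tool_rot: [-180.0, -0.0, 95.4]
force: [0.2, -0.0, -1.0]
grip_width: 0.0234
grasp_force: 20.0
```

Call:
servo_tool --plan '[{"xyz":[0,0,-3],"twist":[0,0,0],"jaw":1},{"xyz":[0,0,-6],"twist":[0,0,0],"jaw":1},{"xyz":[0,0,-9],"twist":[0,0,0],"jaw":1},{"xyz":[0,0,-11],"twist":[0,0,0],"jaw":1},{"xyz":[0,0,-11],"twist":[0,0,0],"jaw":1}]'

```text
time_s: 3.35
tool_pos: [0.5895, -0.3779, 0.381]
tool_rot: [179.6, 0.3, 95.3]
force: [0.3, 0.9, 0.4]
grip_width: 0.0233
grasp_force: 20.0
```

```bash
python3 - <<'E'
from cell import env; from h import *
print(go(.458,-.374,.21,95.3,env.get_obs()))
E
```

```text
([1.61, -13.06, 0.59], [0.4, 0.3, 0.1], 'rows', np.float64(3.2))
```

Call:
servo_tool --plan '[{"xyz":[1.6,-13.1,0],"twist":[0,0,0],"jaw":1},{"xyz":[1.6,-13.1,0],"twist":[0,0,0],"jaw":1},{"xyz":[1.6,-13.1,0],"twist":[0,0,0],"jaw":1},{"xyz":[1.6,-13.1,0],"twist":[0,0,0],"jaw":1},{"xyz":[1.6,-13.1,0],"twist":[0,0,0],"jaw":1},{"xyz":[1.6,-13.1,0],"twist":[0,0,0],"jaw":1},{"xyz":[1.6,-13.1,0],"twist":[0,0,0],"jaw":1}]'

```text
time_s: 3.93
tool_pos: [0.4577, -0.3733, 0.3746]
tool_rot: [179.9, -0.0, 95.4]
force: [-0.3, -0.1, -1.3]
grip_width: 0.0231
grasp_force: 20.0
```

Call:
servo_tool --plan '[{"xyz":[0,0,2],"twist":[0,0,0],"jaw":1},{"xyz":[0,0,4],"twist":[0,0,0],"jaw":1},{"xyz":[0,0,5],"twist":[0,0,0],"jaw":1},{"xyz":[0,0,6],"twist":[0,0,0],"jaw":1},{"xyz":[0,0,6],"twist":[0,0,0],"jaw":1}]'

```text
time_s: 4.35
tool_pos: [0.4568, -0.3731, 0.3123]
tool_rot: [-179.9, -0.2, 95.4]
force: [0.2, -0.5, -1.3]
grip_width: 0.0236
grasp_force: 20.0
```

No contact. I'll dip deeper, hold, then lift out.

Call:
servo_tool --plan '[{"xyz":[0,0,1.3],"twist":[0,0,0],"jaw":1},{"xyz":[0,0,2.6],"twist":[0,0,0],"jaw":1},{"xyz":[0,0,2.7],"twist":[0,0,0],"jaw":1},{"xyz":[0,0,2.7],"twist":[0,0,0],"jaw":1},{"xyz":[0,0,2.7],"twist":[0,0,0],"jaw":1},{"xyz":[0,0,2.7],"twist":[0,0,0],"jaw":1},{"xyz":[0,0,2.7],"twist":[0,0,0],"jaw":1},{"xyz":[0,0,2.7],"twist":[0,0,0],"jaw":1}]'

```text
time_s: 5.02
tool_pos: [0.4566, -0.374, 0.2884]
tool_rot: [180.0, 0.1, 95.4]
force: [-1.5, -0.6, -1.9]
grip_width: 0.0235
grasp_force: 20.0
```

```bash
python3 - <<'E'
from cell import env; from h import *
o=env.get_obs(); print(o["tool_pos"],o["force"])
c=env.read_camera("scene"); cv2.imwrite("pics/dip.png",cv2.resize(c["img"][190:330,60:230,::-1],None,fx=3,fy=3))
o["tool_pos"][2]=.384
print(go(.594,.388,.22,95.3,o))
E
```

```text
[ 0.45657083 -0.37398884  0.28840658] [-1.53448885 -0.56377796 -1.89048619]
([74.58, 20.79, -0.05], [0.0, 0.1, 0.1], 'rows', np.float64(18.6))
```

View pics/dip.png

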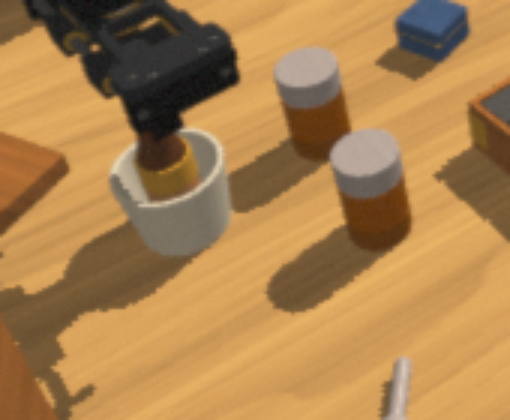

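Call:
servo_tool --plan '[{"xyz":[0,0,-3],"twist":[0,0,0],"jaw":1},{"xyz":[0,0,-6],"twist":[0,0,0],"jaw":1},{"xyz":[0,0,-9],"twist":[0,0,0],"jaw":1},{"xyz":[0,0,-10],"twist":[0,0,0],"jaw":1},{"xyz":[0,0,-10],"twist":[0,0,0],"jaw":1}]'

```text
time_s: 5.48
tool_pos: [0.4573, -0.3742, 0.3915]
tool_rot: [179.7, 0.3, 95.4]
force: [0.0, 0.6, -1.5]
grip_width: 0.0237
grasp_force: 20.0
```

Call:
servo_tool --plan '[{"xyz":[37.3,10.4,0],"twist":[0,0,0],"jaw":1},{"xyz":[37.3,10.4,0],"twist":[0,0,0],"jaw":1},{"xyz":[37.3,10.4,0],"twist":[0,0,0],"jaw":1},{"xyz":[37.3,10.4,0],"twist":[0,0,0],"jaw":1},{"xyz":[37.3,10.4,0],"twist":[0,0,0],"jaw":1},{"xyz":[37.3,10.4,0],"twist":[0,0,0],"jaw":1},{"xyz":[37.3,10.4,0],"twist":[0,0,0],"jaw":1},{"xyz":[37.3,10.4,0],"twist":[0,0,0],"jaw":1},{"xyz":[37.3,10.4,0],"twist":[0,0,0],"jaw":1},{"xyz":[37.3,10.4,0],"twist":[0,0,0],"jaw":1}]'

```text
time_s: 6.32
tool_pos: [0.5246, 0.015, 0.3864]
tool_rot: [-180.0, -0.2, 95.9]
force: [-0.1, 0.7, -0.7]
grip_width: 0.0233
grasp_force: 20.0
```

Call:
servo_tool --plan '[{"xyz":[20,5.6,0],"twist":[0,0,0],"jaw":1},{"xyz":[20,5.6,0],"twist":[0,0,0],"jaw":1},{"xyz":[20,5.6,0],"twist":[0,0,0],"jaw":1},{"xyz":[20,5.6,0],"twist":[0,0,0],"jaw":1},{"xyz":[20,5.6,0],"twist":[0,0,0],"jaw":1},{"xyz":[20,5.6,0],"twist":[0,0,0],"jaw":1},{"xyz":[20,5.6,0],"twist":[0,0,0],"jaw":1},{"xyz":[20,5.6,0],"twist":[0,0,0],"jaw":1}]'

```text
time_s: 6.98
tool_pos: [0.5619, 0.2113, 0.3858]
tool_rot: [-179.8, 0.1, 95.4]
force: [0.2, -0.3, -0.8]
grip_width: 0.0236
grasp_force: 20.0
```

```bash
python3 - <<'E'
from cell import env; from h import *
c=env.read_camera("wrist"); o=env.get_obs(); print(o["tool_pos"],o["tool_rot"],o["force"])
cv2.imwrite("pics/w2.png",c["img"][:,:,::-1])
h=cv2.cvtColor(c["img"],cv2.COLOR_RGB2HSV)
print(go(.594,.388,.22,95.3,o))
E
```

```text
[0.5622462  0.21022447 0.38615968] [-1.79871275e+02  8.43842282e-02  9.52892952e+01] [-0.78236197 -0.76766765 -1.41139115]
([17.41, 4.8, 0.18], [-0.1, 0.1, -0.0], 'rows', np.float64(4.3))
```

View pics/w2.png

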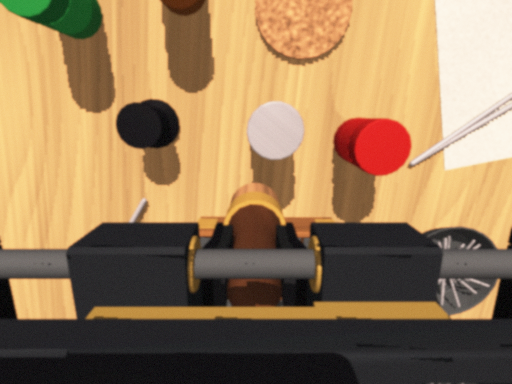

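The mat is partly in view, with its centre near (303,11) and a radius of 48 px. The jar2 lid is at (275,130) and the brush hangs straight.

```bash
python3 - <<'E'
from cell import env; from h import *
c=env.read_camera("wrist"); o=env.get_obs()
print(ray(c,(303.5,11),.006),ray(c,(303.5,59),.006),"jar2",ray(c,(275,130),.084))
m=ray(c,(303.5,11),.006); print(go(m[0],m[1],.22,95.3,o))
E
```

```text
[0.59502433 0.38105276 0.006     ] [0.6009496  0.33609356 0.006     ] jar2 [0.57378798 0.26436341 0.084     ]
([16.77, 4.8, 0.22], [-0.1, 0.1, -0.1], 'rows', np.float64(4.2))
```

Call:
servo_tool --plan '[{"xyz":[17.1,4.8,0],"twist":[0,0,0],"jaw":1},{"xyz":[17.1,4.8,0],"twist":[0,0,0],"jaw":1},{"xyz":[17.1,4.8,0],"twist":[0,0,0],"jaw":1},{"xyz":[17.1,4.8,0],"twist":[0,0,0],"jaw":1},{"xyz":[17.1,4.8,3],"twist":[0,0,0],"jaw":1},{"xyz":[17.1,4.8,6],"twist":[0,0,0],"jaw":1},{"xyz":[17.1,4.8,9],"twist":[0,0,0],"jaw":1},{"xyz":[17.1,4.8,10.5],"twist":[0,0,0],"jaw":1},{"xyz":[17.1,4.8,11],"twist":[0,0,0],"jaw":1},{"xyz":[17.1,4.8,11],"twist":[0,0,0],"jaw":1}]'

```text
time_s: 7.92
tool_pos: [0.5946, 0.3845, 0.2765]
tool_rot: [-179.9, 0.1, 95.2]
force: [-0.1, -0.2, -0.5]
grip_width: 0.0236
grasp_force: 20.0
```

Call:
servo_tool --plan '[{"xyz":[0,0,0.2],"twist":[0,0,0],"jaw":1},{"xyz":[0,0,0.4],"twist":[0,0,0],"jaw":1},{"xyz":[0,0,0.4],"twist":[0,0,0],"jaw":1}]'

```text
time_s: 8.17
tool_pos: [0.5945, 0.3864, 0.2755]
tool_rot: [179.9, -0.1, 95.3]
force: [0.2, -0.0, -1.3]
grip_width: 0.0233
grasp_force: 20.0
```

Call:
servo_tool --plan '[{"xyz":[0,0,0.1],"twist":[0,0,0],"jaw":1},{"xyz":[0,0,0.2],"twist":[0,0,0],"jaw":1},{"xyz":[0,0,0.2],"twist":[0,0,0],"jaw":1},{"xyz":[0,0,0.2],"twist":[0,0,0],"jaw":1}]'

```text
time_s: 8.5
tool_pos: [0.594, 0.3864, 0.2719]
tool_rot: [180.0, 0.0, 95.4]
force: [-0.7, 0.0, -0.9]
grip_width: 0.0231
grasp_force: 20.0
```

Call:
servo_tool --plan '[{"xyz":[0,0,0.1],"twist":[0,0,0],"jaw":1},{"xyz":[0,0,0.15],"twist":[0,0,0],"jaw":1},{"xyz":[0,0,0.15],"twist":[0,0,0],"jaw":1}]'

```text
time_s: 8.75
tool_pos: [0.594, 0.3865, 0.2704]
tool_rot: [180.0, -0.0, 95.4]
force: [-0.8, -0.1, 0.5]
grip_width: 0.0234
grasp_force: 20.0
```

Call:
servo_tool --plan '[{"xyz":[0,0,0],"twist":[0,0,0],"jaw":0.4},{"xyz":[0,0,0],"twist":[0,0,0],"jaw":0.4},{"xyz":[0,0,0],"twist":[0,0,0],"jaw":0.4},{"xyz":[0,0,0],"twist":[0,0,0],"jaw":0.4},{"xyz":[0,0,0],"twist":[0,0,0],"jaw":0.4},{"xyz":[0,0,0],"twist":[0,0,0],"jaw":0.4}]'

```text
time_s: 9.25
tool_pos: [0.594, 0.3863, 0.2702]
tool_rot: [-180.0, 0.0, 95.4]
force: [-0.8, -0.3, -0.1]
grip_width: 0.0504
grasp_force: 0.0
```

Call:
servo_tool --plan '[{"xyz":[0,0,-2],"twist":[0,0,0],"jaw":0.3},{"xyz":[0,0,-5],"twist":[0,0,0],"jaw":0.2},{"xyz":[0,0,-9],"twist":[0,0,0],"jaw":0.1},{"xyz":[0,0,-12],"twist":[0,0,0],"jaw":0},{"xyz":[0,0,-15],"twist":[0,0,0],"jaw":0},{"xyz":[0,0,-15],"twist":[0,0,0],"jaw":0},{"xyz":[0,0,-15],"twist":[0,0,0],"jaw":0}]'

```text
time_s: 9.83
tool_pos: [0.594, 0.3869, 0.4229]
tool_rot: [179.8, -0.1, 95.4]
force: [-0.9, -0.5, -0.2]
grip_width: 0.0853
grasp_force: 0.0
```

```bash
python3 - <<'E'
from cell import env; from h import *
c=env.read_camera("top"); im=c["img"]
for s in [(352,178),(349,224),(146,175),(94,217)]:
    b=blob(im,s,30,lambda h:(h[...,1]<70)&(h[...,2]>110)); print("jar",b[0].round(1),b[1][2:],ray(c,b[0],.084).round(3))
cv2.imwrite("pics/t3.png",cv2.resize(im[100:290,50:250,::-1],None,fx=3,fy=3))
o=env.get_obs(); print(o["tool_pos"],go(.471,.394,.21,95.3,o))
E
```

```text
jar [358.4 170.2] [10  6 20] [ 0.579 -0.273  0.084]
jar [350.9 224.5] [ 22  20 303] [ 0.442 -0.248  0.084]
jar [144.6 174.7] [ 19  19 278] [0.575 0.267 0.084]Traceback (most recent call last):
  File "<stdin>", line 4, in <module>
  File "h.py", line 11, in blob
    i=1+np.argmax(s[1:,4]); return c[i],s[i],(l==i).astype(np.uint8)
        ~~~~~~~~~^^^^^^^^^
    return _wrapfunc(a, 'argmax', axis=axis, out=out, **kwds)
    return bound(*args, **kwds)
ValueError: attempt to get argmax of an empty sequence
```

```bash
python3 - <<'E'
from cell import env; from h import *
c=env.read_camera("top"); im=c["img"]
cv2.imwrite("pics/t3.png",cv2.resize(im[100:290,60:460,::-1],None,fx=2,fy=2))
o=env.get_obs(); print(o["tool_pos"],go(.471,.394,.21,95.3,o))
E
```

```text
[0.59393711 0.38614655 0.41925557] ([1.94, -12.16, 4.54], [-0.1, 0.1, 0.1], 'rows', np.float64(3.1))
```

View pics/t3.png

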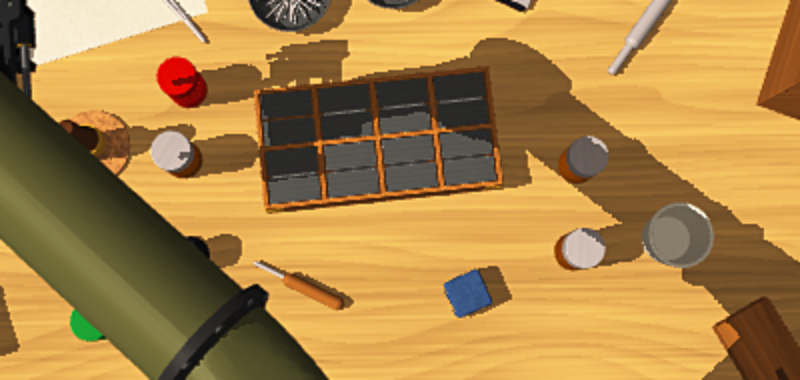

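Call:
servo_tool --plan '[{"xyz":[1.9,-12.2,0],"twist":[0,0,0],"jaw":0},{"xyz":[1.9,-12.2,0],"twist":[0,0,0],"jaw":0},{"xyz":[1.9,-12.2,0],"twist":[0,0,0],"jaw":0},{"xyz":[1.9,-12.2,2],"twist":[0,0,0],"jaw":0},{"xyz":[1.9,-12.2,6],"twist":[0,0,0],"jaw":0},{"xyz":[1.9,-12.2,10],"twist":[0,0,0],"jaw":0},{"xyz":[1.9,-12.2,12],"twist":[0,0,0],"jaw":0},{"xyz":[1.9,-12.2,12],"twist":[0,0,0],"jaw":0}]'

```text
time_s: 10.6
tool_pos: [0.4692, 0.3911, 0.293]
tool_rot: [-179.4, 0.4, 95.4]
force: [-0.3, -0.2, -0.8]
grip_width: 0.087
grasp_force: 0.0
```

Call:
servo_tool --plan '[{"xyz":[0,0,3],"twist":[0,0,0],"jaw":0},{"xyz":[0,0,5],"twist":[0,0,0],"jaw":0},{"xyz":[0,0,6.8],"twist":[0,0,0],"jaw":0},{"xyz":[0,0,6.8],"twist":[0,0,0],"jaw":0},{"xyz":[0,0,6.8],"twist":[0,0,0],"jaw":1},{"xyz":[0,0,6.8],"twist":[0,0,0],"jaw":1},{"xyz":[0,0,6.8],"twist":[0,0,0],"jaw":1},{"xyz":[0,0,6.8],"twist":[0,0,0],"jaw":1},{"xyz":[0,0,6.8],"twist":[0,0,0],"jaw":1},{"xyz":[0,0,6.8],"twist":[0,0,0],"jaw":1}]' --newtons 25

```text
time_s: 11.43
tool_pos: [0.471, 0.394, 0.233]
tool_rot: [179.9, -0.0, 95.4]
force: [-0.1, -0.1, 0.3]
grip_width: 0.0547
grasp_force: 0.0
```

Call:
servo_tool --plan '[{"xyz":[0,0,0],"twist":[0,0,0],"jaw":1},{"xyz":[0,0,0],"twist":[0,0,0],"jaw":1},{"xyz":[0,0,0],"twist":[0,0,0],"jaw":1},{"xyz":[0,0,0],"twist":[0,0,0],"jaw":1}]'

```text
time_s: 11.77
tool_pos: [0.4708, 0.394, 0.2327]
tool_rot: [180.0, -0.0, 95.4]
force: [-0.3, -0.4, 4.8]
grip_width: 0.05
grasp_force: 25.0
```

Call:
servo_tool --plan '[{"xyz":[0,0,-3],"twist":[0,0,0],"jaw":1},{"xyz":[0,0,-7],"twist":[0,0,0],"jaw":1},{"xyz":[0,0,-11],"twist":[0,0,0],"jaw":1},{"xyz":[0,0,-13],"twist":[0,0,0],"jaw":1},{"xyz":[0,0,-13],"twist":[0,0,0],"jaw":1}]'

```text
time_s: 12.18
tool_pos: [0.4714, 0.3953, 0.3673]
tool_rot: [179.6, -0.3, 95.4]
force: [0.8, 0.1, -2.3]
grip_width: 0.05
grasp_force: 25.0
```

Call:
servo_tool --plan '[{"xyz":[-28.4,12.5,0],"twist":[0,0,0],"jaw":1},{"xyz":[-28.4,12.5,0],"twist":[0,0,0],"jaw":1},{"xyz":[-28.4,12.5,0],"twist":[0,0,0],"jaw":1},{"xyz":[-28.4,12.5,0],"twist":[0,0,0],"jaw":1},{"xyz":[-28.4,12.5,0],"twist":[0,0,0],"jaw":1},{"xyz":[-28.4,12.5,0],"twist":[0,0,0],"jaw":1},{"xyz":[-28.4,12.5,0],"twist":[0,0,0],"jaw":1},{"xyz":[-28.4,12.5,0],"twist":[0,0,0],"jaw":1},{"xyz":[-28.4,12.5,0],"twist":[0,0,0],"jaw":1},{"xyz":[-28.4,12.5,0],"twist":[0,0,0],"jaw":1}]'

```text
time_s: 13.02
tool_pos: [0.622, 0.1204, 0.3596]
tool_rot: [-179.8, 0.0, 95.1]
force: [1.5, 0.7, -3.3]
grip_width: 0.0507
grasp_force: 25.0
```

```bash
python3 - <<'E'
from cell import env; from h import *
c=env.read_camera("wrist"); o=env.get_obs(); print(o["tool_pos"],o["tool_rot"],o["force"],o["grip_width"])
cv2.imwrite("pics/w4.png",c["img"][:,:,::-1])
for i,xy in enumerate([(-38,-114),(-38,-38),(-38,38),(-38,114),(38,-114),(38,-38),(38,38),(38,114)]):
    a=.0925; R=np.array([[np.cos(a),-np.sin(a)],[np.sin(a),np.cos(a)]]); p=np.array([.5945,.0057])+R@np.array(xy)/1000; print(i,p.round(4),go(*p,.2,95.3,o))
# where crate's +y rim corners should show
for xy in [(-79,155),(79,155)]:
    p=np.r_[np.array([.5945,.0057])+R@np.array(xy)/1000,.05]; q=c["camera_matrix"]@(c["R"]@p+c["t"]); print(q[:2]/q[2])
E
```

```text
[0.62124965 0.12272906 0.3602389 ] [-1.79805673e+02 -5.61963503e-02  9.53400246e+01] [-0.91210589  0.80710088 -2.24188624] 0.05011148012425327
0 [ 0.5672 -0.1113] ([-22.8, -7.56, -0.37], [-0.2, -0.1, 0.0], 'rows', np.float64(5.8))
1 [ 0.5602 -0.0356] ([-15.2, -7.56, -0.37], [-0.2, -0.1, 0.0], 'rows', np.float64(4.1))
2 [0.5532 0.04  ] ([-7.6, -7.55, -0.36], [-0.2, -0.1, 0.0], 'rows', np.float64(2.6))
3 [0.5461 0.1157] ([-0.0, -7.55, -0.35], [-0.2, -0.1, 0.0], 'rows', np.float64(1.8))
4 [ 0.6429 -0.1043] ([-22.81, 0.04, -0.4], [-0.2, -0.1, 0.0], 'rows', np.float64(5.5))
5 [ 0.6358 -0.0286] ([-15.21, 0.04, -0.39], [-0.2, -0.1, 0.0], 'rows', np.float64(3.6))
6 [0.6288 0.047 ] ([-7.61, 0.05, -0.38], [-0.2, -0.1, 0.0], 'rows', np.float64(1.8))
7 [0.6218 0.1227] ([-0.01, 0.05, -0.38], [-0.2, -0.1, 0.0], 'rows', np.float64(0.1))
[126.84535746 141.26125469]
[301.96742572 140.65744249]
```

View pics/w4.png

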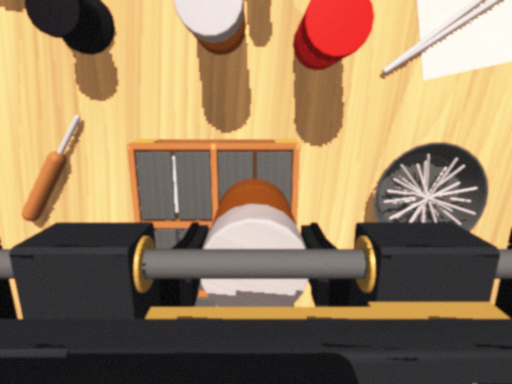

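The crate's corners show at (128,143) and (298,142), within 1 to 2 mm of the prediction. Cell 3's gap shows bright tin and cell 7's gap shows a dark floor, so I'll feel cell 7 first.

Call:
servo_tool --plan '[{"xyz":[0,-0.1,4],"twist":[0,0,0],"jaw":1},{"xyz":[0,-0.1,7],"twist":[0,0,0],"jaw":1},{"xyz":[0,-0.1,7.6],"twist":[0,0,0],"jaw":1},{"xyz":[0,-0.1,8],"twist":[0,0,0],"jaw":1},{"xyz":[0,-0.1,8.3],"twist":[0,0,0],"jaw":1},{"xyz":[0,-0.1,8.6],"twist":[0,0,0],"jaw":1},{"xyz":[0,-0.1,8.8],"twist":[0,0,0],"jaw":1}]'

```text
time_s: 13.65
tool_pos: [0.6214, 0.1235, 0.2759]
tool_rot: [179.8, -0.0, 95.4]
force: [0.4, 0.3, -1.6]
grip_width: 0.0505
grasp_force: 25.0
```

Call:
servo_tool --plan '[{"xyz":[0,0,0.3],"twist":[0,0,0],"jaw":1},{"xyz":[0,0,0.6],"twist":[0,0,0],"jaw":1},{"xyz":[0,0,0.8],"twist":[0,0,0],"jaw":1},{"xyz":[0,0,0.8],"twist":[0,0,0],"jaw":1}]'

```text
time_s: 13.98
tool_pos: [0.6208, 0.1225, 0.2659]
tool_rot: [-180.0, 0.0, 95.3]
force: [-0.8, 0.3, -3.1]
grip_width: 0.05
grasp_force: 25.0
```

Call:
servo_tool --plan '[{"xyz":[0,0,0.8],"twist":[0,0,0],"jaw":1},{"xyz":[0,0,1.6],"twist":[0,0,0],"jaw":1},{"xyz":[0,0,2.1],"twist":[0,0,0],"jaw":1},{"xyz":[0,0,2.4],"twist":[0,0,0],"jaw":1},{"xyz":[0,0,2.5],"twist":[0,0,0],"jaw":1},{"xyz":[0,0,2.6],"twist":[0,0,0],"jaw":1},{"xyz":[0,0,2.6],"twist":[0,0,0],"jaw":1}]'

```text
time_s: 14.57
tool_pos: [0.6207, 0.1226, 0.24]
tool_rot: [-180.0, 0.0, 95.4]
force: [-0.0, 0.1, -2.6]
grip_width: 0.0501
grasp_force: 25.0
```

Call:
servo_tool --plan '[{"xyz":[0,0,0.1],"twist":[0,0,0],"jaw":0.28},{"xyz":[0,0,0.1],"twist":[0,0,0],"jaw":0.28},{"xyz":[0,0,0.1],"twist":[0,0,0],"jaw":0.28},{"xyz":[0,0,0.1],"twist":[0,0,0],"jaw":0.28},{"xyz":[0,0,-1],"twist":[0,0,0],"jaw":0.28},{"xyz":[0,0,-4],"twist":[0,0,0],"jaw":0.2},{"xyz":[0,0,-8],"twist":[0,0,0],"jaw":0},{"xyz":[0,0,-12],"twist":[0,0,0],"jaw":0},{"xyz":[0,0,-15],"twist":[0,0,0],"jaw":0},{"xyz":[0,0,-15],"twist":[0,0,0],"jaw":0}]'

```text
time_s: 15.4
tool_pos: [0.6221, 0.1242, 0.3994]
tool_rot: [179.2, -0.1, 95.4]
force: [1.5, 0.1, 0.2]
grip_width: 0.0846
grasp_force: 0.0
```

Call:
servo_tool --plan '[{"xyz":[14.7,-3.3,0],"twist":[0,0,0],"jaw":0},{"xyz":[14.7,-3.3,0],"twist":[0,0,0],"jaw":0},{"xyz":[14.7,-3.3,0],"twist":[0,0,0],"jaw":0},{"xyz":[14.7,-3.3,0],"twist":[0,0,0],"jaw":0},{"xyz":[14.7,-3.3,0],"twist":[0,0,0],"jaw":0},{"xyz":[14.7,-3.3,0],"twist":[0,0,0],"jaw":0},{"xyz":[14.7,-3.3,0],"twist":[0,0,0],"jaw":0}]'

```text
time_s: 15.98
tool_pos: [0.5745, 0.2654, 0.3906]
tool_rot: [179.9, 0.1, 95.3]
force: [-0.1, -0.3, -0.4]
grip_width: 0.0871
grasp_force: 0.0
```

```bash
python3 - <<'E'
from cell import env; from h import *
c=env.read_camera("top"); o=env.get_obs(); print(o["tool_pos"],o["tool_rot"],o["force"])
s=env.read_camera("scene")
cv2.imwrite("pics/t5.png",np.hstack([cv2.resize(s["img"][110:280,200:420,::-1],(440,340)),cv2.resize(c["img"][120:290,70:250,::-1],(360,340))]))
print(go(.574,.2655,.068,95.3,o))
E
```

```text
[0.57498406 0.26448974 0.39040044] [1.79967464e+02 6.89776691e-02 9.52384250e+01] [ 0.78848866 -0.09455647 -0.36256218]
([0.13, -0.1, 15.84], [0.0, 0.1, -0.1], 'rows', np.float64(3.8))
```

View pics/t5.png

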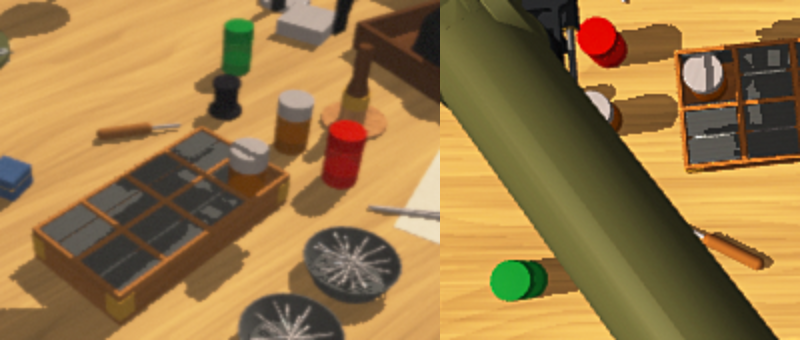

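Jar 3 sits upright in cell 7 and the brush stands on the mat. Next I'll take jar 2 to cell 2.

Call:
servo_tool --plan '[{"xyz":[0,0,4],"twist":[0,0,0],"jaw":0},{"xyz":[0,0,8],"twist":[0,0,0],"jaw":0},{"xyz":[0,0,12],"twist":[0,0,0],"jaw":0},{"xyz":[0,0,15],"twist":[0,0,0],"jaw":0},{"xyz":[0,0,15.7],"twist":[0,0,0],"jaw":0},{"xyz":[0,0,15.7],"twist":[0,0,0],"jaw":0.2},{"xyz":[0,0,15.7],"twist":[0,0,0],"jaw":1},{"xyz":[0,0,15.7],"twist":[0,0,0],"jaw":1},{"xyz":[0,0,15.7],"twist":[0,0,0],"jaw":1},{"xyz":[0,0,15.7],"twist":[0,0,0],"jaw":1}]'

```text
time_s: 16.92
tool_pos: [0.5749, 0.2663, 0.2354]
tool_rot: [179.8, -0.0, 95.3]
force: [-0.5, 0.1, 0.4]
grip_width: 0.0617
grasp_force: 0.0
```

Call:
servo_tool --plan '[{"xyz":[0,0,0],"twist":[0,0,0],"jaw":1},{"xyz":[0,0,0],"twist":[0,0,0],"jaw":1},{"xyz":[0,0,0],"twist":[0,0,0],"jaw":1},{"xyz":[0,0,0],"twist":[0,0,0],"jaw":1},{"xyz":[0,0,0],"twist":[0,0,0],"jaw":1}]'

```text
time_s: 17.33
tool_pos: [0.5745, 0.2662, 0.2342]
tool_rot: [179.9, -0.0, 95.4]
force: [-1.1, -1.5, 6.5]
grip_width: 0.0504
grasp_force: 25.0
```

Call:
servo_tool --plan '[{"xyz":[0,0,-3],"twist":[0,0,0],"jaw":1},{"xyz":[0,0,-7],"twist":[0,0,0],"jaw":1},{"xyz":[0,0,-11],"twist":[0,0,0],"jaw":1},{"xyz":[0,0,-13],"twist":[0,0,0],"jaw":1},{"xyz":[0,0,-13],"twist":[0,0,0],"jaw":1}]'

```text
time_s: 17.75
tool_pos: [0.575, 0.2672, 0.3687]
tool_rot: [179.5, -0.2, 95.4]
force: [1.1, 0.8, -1.3]
grip_width: 0.0501
grasp_force: 25.0
```

Call:
servo_tool --plan '[{"xyz":[-22.2,-4.3,0],"twist":[0,0,0],"jaw":1},{"xyz":[-22.2,-4.3,0],"twist":[0,0,0],"jaw":1},{"xyz":[-22.2,-4.3,0],"twist":[0,0,0],"jaw":1},{"xyz":[-22.2,-4.3,0],"twist":[0,0,0],"jaw":1},{"xyz":[-22.2,-4.3,0],"twist":[0,0,0],"jaw":1},{"xyz":[-22.2,-4.3,0],"twist":[0,0,0],"jaw":1},{"xyz":[-22.2,-4.3,0],"twist":[0,0,0],"jaw":1},{"xyz":[-22.2,-4.3,0],"twist":[0,0,0],"jaw":1},{"xyz":[-22.2,-4.3,0],"twist":[0,0,0],"jaw":1}]'

```text
time_s: 18.5
tool_pos: [0.5517, 0.0419, 0.3622]
tool_rot: [-179.9, -0.1, 95.4]
force: [0.0, 1.0, -0.9]
grip_width: 0.05
grasp_force: 25.0
```

Call:
servo_tool --plan '[{"xyz":[-0.1,0,4],"twist":[0,0,0],"jaw":1},{"xyz":[-0.1,0,7],"twist":[0,0,0],"jaw":1},{"xyz":[-0.1,0,7.6],"twist":[0,0,0],"jaw":1},{"xyz":[-0.1,0,8],"twist":[0,0,0],"jaw":1},{"xyz":[-0.1,0,8.3],"twist":[0,0,0],"jaw":1},{"xyz":[-0.1,0,8.6],"twist":[0,0,0],"jaw":1},{"xyz":[-0.1,0,8.6],"twist":[0,0,0],"jaw":1}]'

```text
time_s: 19.08
tool_pos: [0.5528, 0.0406, 0.2784]
tool_rot: [179.9, -0.0, 95.4]
force: [0.3, 0.6, -0.6]
grip_width: 0.0503
grasp_force: 25.0
```

Call:
servo_tool --plan '[{"xyz":[0,0,0.3],"twist":[0,0,0],"jaw":1},{"xyz":[0,0,0.6],"twist":[0,0,0],"jaw":1},{"xyz":[0,0,0.8],"twist":[0,0,0],"jaw":1},{"xyz":[0,0,0.8],"twist":[0,0,0],"jaw":1}]'

```text
time_s: 19.42
tool_pos: [0.5522, 0.0397, 0.269]
tool_rot: [-180.0, 0.0, 95.3]
force: [0.5, -0.4, -1.5]
grip_width: 0.05
grasp_force: 25.0
```

Call:
servo_tool --plan '[{"xyz":[0,0,0.8],"twist":[0,0,0],"jaw":1},{"xyz":[0,0,1.6],"twist":[0,0,0],"jaw":1},{"xyz":[0,0,2.3],"twist":[0,0,0],"jaw":1},{"xyz":[0,0,2.6],"twist":[0,0,0],"jaw":1},{"xyz":[0,0,2.8],"twist":[0,0,0],"jaw":1},{"xyz":[0,0,2.8],"twist":[0,0,0],"jaw":1},{"xyz":[0,0,2.8],"twist":[0,0,0],"jaw":1}]'

```text
time_s: 20.0
tool_pos: [0.5522, 0.04, 0.241]
tool_rot: [-180.0, -0.0, 95.4]
force: [-0.1, 0.2, -3.1]
grip_width: 0.0503
grasp_force: 25.0
```

Call:
servo_tool --plan '[{"xyz":[0,0,0.1],"twist":[0,0,0],"jaw":0.28},{"xyz":[0,0,0.1],"twist":[0,0,0],"jaw":0.28},{"xyz":[0,0,0.1],"twist":[0,0,0],"jaw":0.28},{"xyz":[0,0,0.1],"twist":[0,0,0],"jaw":0.28},{"xyz":[0,0,-1],"twist":[0,0,0],"jaw":0.28},{"xyz":[0,0,-4],"twist":[0,0,0],"jaw":0.2},{"xyz":[0,0,-8],"twist":[0,0,0],"jaw":0},{"xyz":[0,0,-12],"twist":[0,0,0],"jaw":0},{"xyz":[0,0,-15],"twist":[0,0,0],"jaw":0},{"xyz":[0,0,-15],"twist":[0,0,0],"jaw":0}]'

```text
time_s: 20.83
tool_pos: [0.5539, 0.0411, 0.3995]
tool_rot: [179.3, 0.1, 95.4]
force: [0.5, 0.4, 1.1]
grip_width: 0.0846
grasp_force: 0.0
```

Call:
servo_tool --plan '[{"xyz":[-30.1,-2.1,0],"twist":[0,0,0],"jaw":0},{"xyz":[-30.1,-2.1,0],"twist":[0,0,0],"jaw":0},{"xyz":[-30.1,-2.1,0],"twist":[0,0,0],"jaw":0},{"xyz":[-30.1,-2.1,0],"twist":[0,0,0],"jaw":0},{"xyz":[-30.1,-2.1,0],"twist":[0,0,0],"jaw":0},{"xyz":[-30.1,-2.1,0],"twist":[0,0,0],"jaw":0},{"xyz":[-30.1,-2.1,0],"twist":[0,0,0],"jaw":0},{"xyz":[-30.1,-2.1,0],"twist":[0,0,0],"jaw":0},{"xyz":[-30.1,-2.1,0],"twist":[0,0,0],"jaw":0},{"xyz":[-30.1,-2.1,0],"twist":[0,0,0],"jaw":0}]'

```text
time_s: 21.67
tool_pos: [0.5592, -0.2622, 0.3912]
tool_rot: [-180.0, -0.1, 95.3]
force: [-0.5, 1.2, -0.4]
grip_width: 0.0866
grasp_force: 0.0
```

```bash
python3 - <<'E'
from cell import env; from h import *
c=env.read_camera("top"); o=env.get_obs(); print(o["tool_pos"],o["tool_rot"],o["force"])
s=env.read_camera("scene")
cv2.imwrite("pics/t6.png",np.hstack([cv2.resize(s["img"][130:300,90:370,::-1],(440,267)),cv2.resize(c["img"][120:268,200:400,::-1],(360,267))]))
print(go(.559,-.262,.068,95.3,o))
E
```

```text
[ 0.55963187 -0.26054285  0.39139732] [ 1.79979647e+02 -6.58202240e-02  9.54234468e+01] [0.66174526 0.77863038 0.71781716]
([-0.16, -0.08, 15.94], [0.0, -0.1, 0.1], 'rows', np.float64(3.8))
```

View pics/t6.png

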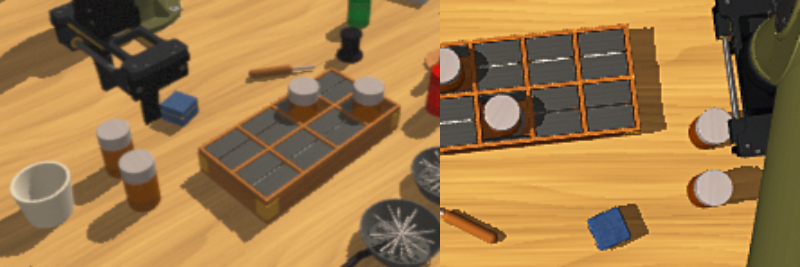

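Jar 2 is in cell 2. Jar 0's lid is now near (351,192) in the top view, so it has been knocked about 3 cm nearer. I'll measure it again.

```bash
python3 - <<'E'
from cell import env; from h import *
f=lambda h:(h[...,1]<70)&(h[...,2]>110)
c=env.read_camera("top"); s=env.read_camera("scene"); w=env.read_camera("wrist"); o=env.get_obs()
for sd in [(351,192),(351,224)]:
    b=blob(c["img"],sd,15,f); e=cv2.minEnclosingCircle(cv2.findNonZero(b[2])); print("top",b[0],b[1],e,ray(c,b[0],.084).round(3),ray(c,e[0],.084).round(3))
    p=ray(c,b[0],.084); q=s["camera_matrix"]@(s["R"]@p+s["t"]); print("pred scene",q[:2]/q[2])
for sd in [(163,212),(177,232)]:
    b=blob(s["img"],sd,14,f); print("scene",b[0],b[1],ray(s,b[0],.078).round(3))
cv2.imwrite("pics/w7.png",w["img"][:,:,::-1])
E
```

```text
top [351.27609428 189.48148148] [342 180  22  20 297] ((353.1176452636719, 188.94117736816406), 11.530860900878906) [ 0.53  -0.253  0.084] [ 0.531 -0.258  0.084]
pred scene [178.97945839 230.80773829]
top [351.49554896 223.71810089] [341 214  22  20 337] ((351.5, 223.5), 10.606701850891113) [ 0.444 -0.25   0.084] [ 0.444 -0.25   0.084]
pred scene [162.96788816 211.20675099]
scene [162.2145749  212.87449393] [152 206  21  16 247] [ 0.441 -0.252  0.078]
scene [176.91752577 233.11683849] [166 225  23  18 291] [ 0.527 -0.258  0.078]
```

View pics/w7.png

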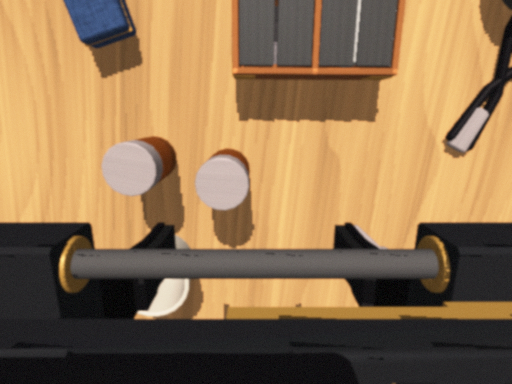

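The wrist view shows lids at (222,181) and (132,167). Jar 0 is now at (0.529,-0.257), with 34 mm between the two jars, so I'll descend with partly closed jaws.

Call:
servo_tool --plan '[{"xyz":[0.5,-2.9,0],"twist":[0,0,0],"jaw":0.15},{"xyz":[0.5,-2.9,2],"twist":[0,0,0],"jaw":0.15},{"xyz":[0.5,-2.9,6],"twist":[0,0,0],"jaw":0.15},{"xyz":[0.5,-2.9,9],"twist":[0,0,0],"jaw":0.15},{"xyz":[0.5,-2.9,9],"twist":[0,0,0],"jaw":0.15},{"xyz":[0.5,-2.9,9],"twist":[0,0,0],"jaw":0.15}]'

```text
time_s: 22.42
tool_pos: [0.5298, -0.2585, 0.3005]
tool_rot: [-179.9, -0.1, 95.4]
force: [0.4, -0.2, 0.9]
grip_width: 0.0742
grasp_force: 0.0
```

Call:
servo_tool --plan '[{"xyz":[0,0,2],"twist":[0,0,0],"jaw":0.15},{"xyz":[0,0,4],"twist":[0,0,0],"jaw":0.15},{"xyz":[0,0,6],"twist":[0,0,0],"jaw":0.15},{"xyz":[0,0,6.8],"twist":[0,0,0],"jaw":0.15},{"xyz":[0,0,6.8],"twist":[0,0,0],"jaw":0.15},{"xyz":[0,0,6.8],"twist":[0,0,0],"jaw":1},{"xyz":[0,0,6.8],"twist":[0,0,0],"jaw":1},{"xyz":[0,0,6.8],"twist":[0,0,0],"jaw":1},{"xyz":[0,0,6.8],"twist":[0,0,0],"jaw":1},{"xyz":[0,0,6.8],"twist":[0,0,0],"jaw":1}]'

```text
time_s: 23.25
tool_pos: [0.5302, -0.2597, 0.2342]
tool_rot: [180.0, 0.1, 95.4]
force: [-1.7, 0.4, 4.4]
grip_width: 0.0507
grasp_force: 25.0
```

Call:
servo_tool --plan '[{"xyz":[0,0,0],"twist":[0,0,0],"jaw":1},{"xyz":[0,0,0],"twist":[0,0,0],"jaw":1},{"xyz":[0,0,0],"twist":[0,0,0],"jaw":1}]'

```text
time_s: 23.5
tool_pos: [0.5303, -0.2598, 0.2342]
tool_rot: [180.0, 0.1, 95.3]
force: [-1.4, 0.3, 6.8]
grip_width: 0.0502
grasp_force: 25.0
```

Call:
servo_tool --plan '[{"xyz":[0,0,-3],"twist":[0,0,0],"jaw":1},{"xyz":[0,0,-7],"twist":[0,0,0],"jaw":1},{"xyz":[0,0,-11],"twist":[0,0,0],"jaw":1},{"xyz":[0,0,-13],"twist":[0,0,0],"jaw":1},{"xyz":[0,0,-13],"twist":[0,0,0],"jaw":1}]'

```text
time_s: 23.92
tool_pos: [0.5316, -0.2596, 0.3687]
tool_rot: [179.6, 0.3, 95.4]
force: [1.6, -0.1, -2.5]
grip_width: 0.0502
grasp_force: 25.0
```

Call:
servo_tool --plan '[{"xyz":[21.9,5,0],"twist":[0,0,0],"jaw":1},{"xyz":[21.9,5,0],"twist":[0,0,0],"jaw":1},{"xyz":[21.9,5,0],"twist":[0,0,0],"jaw":1},{"xyz":[21.9,5,0],"twist":[0,0,0],"jaw":1},{"xyz":[21.9,5,0],"twist":[0,0,0],"jaw":1},{"xyz":[21.9,5,0],"twist":[0,0,0],"jaw":1},{"xyz":[21.9,5,0],"twist":[0,0,0],"jaw":1},{"xyz":[21.9,5,0],"twist":[0,0,0],"jaw":1},{"xyz":[21.9,5,0],"twist":[0,0,0],"jaw":1}]'

```text
time_s: 24.67
tool_pos: [0.559, -0.038, 0.3618]
tool_rot: [-179.9, 0.0, 95.3]
force: [0.3, -0.9, -2.0]
grip_width: 0.0498
grasp_force: 25.0
```

Call:
servo_tool --plan '[{"xyz":[0,0,4],"twist":[0,0,0],"jaw":1},{"xyz":[0,0,7],"twist":[0,0,0],"jaw":1},{"xyz":[0,0,7.6],"twist":[0,0,0],"jaw":1},{"xyz":[0,0,8],"twist":[0,0,0],"jaw":1},{"xyz":[0,0,8.3],"twist":[0,0,0],"jaw":1},{"xyz":[0,0,8.6],"twist":[0,0,0],"jaw":1},{"xyz":[0,0,8.6],"twist":[0,0,0],"jaw":1}]'

```text
time_s: 25.25
tool_pos: [0.5601, -0.0371, 0.2784]
tool_rot: [179.9, 0.0, 95.3]
force: [0.7, -0.5, -1.7]
grip_width: 0.0503
grasp_force: 25.0
```

Call:
servo_tool --plan '[{"xyz":[0,0,0.3],"twist":[0,0,0],"jaw":1},{"xyz":[0,0,0.6],"twist":[0,0,0],"jaw":1},{"xyz":[0,0,0.8],"twist":[0,0,0],"jaw":1},{"xyz":[0,0,0.8],"twist":[0,0,0],"jaw":1}]'

```text
time_s: 25.58
tool_pos: [0.5594, -0.0367, 0.269]
tool_rot: [180.0, 0.0, 95.4]
force: [0.8, 0.3, -2.3]
grip_width: 0.0499
grasp_force: 25.0
```

Call:
servo_tool --plan '[{"xyz":[0,0,0.8],"twist":[0,0,0],"jaw":1},{"xyz":[0,0,1.6],"twist":[0,0,0],"jaw":1},{"xyz":[0,0,2.3],"twist":[0,0,0],"jaw":1},{"xyz":[0,0,2.6],"twist":[0,0,0],"jaw":1},{"xyz":[0,0,2.8],"twist":[0,0,0],"jaw":1},{"xyz":[0,0,2.8],"twist":[0,0,0],"jaw":1},{"xyz":[0,0,2.8],"twist":[0,0,0],"jaw":1}]'

```text
time_s: 26.17
tool_pos: [0.5594, -0.0367, 0.241]
tool_rot: [-180.0, -0.0, 95.4]
force: [-0.3, 0.8, -2.9]
grip_width: 0.0504
grasp_force: 25.0
```

Call:
servo_tool --plan '[{"xyz":[0,0,0.1],"twist":[0,0,0],"jaw":0.28},{"xyz":[0,0,0.1],"twist":[0,0,0],"jaw":0.28},{"xyz":[0,0,0.1],"twist":[0,0,0],"jaw":0.28},{"xyz":[0,0,0.1],"twist":[0,0,0],"jaw":0.28},{"xyz":[0,0,-1],"twist":[0,0,0],"jaw":0.28},{"xyz":[0,0,-4],"twist":[0,0,0],"jaw":0.2},{"xyz":[0,0,-8],"twist":[0,0,0],"jaw":0},{"xyz":[0,0,-12],"twist":[0,0,0],"jaw":0},{"xyz":[0,0,-15],"twist":[0,0,0],"jaw":0},{"xyz":[0,0,-15],"twist":[0,0,0],"jaw":0}]'

```text
time_s: 27.0
tool_pos: [0.5613, -0.0358, 0.3997]
tool_rot: [179.3, 0.2, 95.4]
force: [2.1, -0.1, 0.6]
grip_width: 0.0843
grasp_force: 0.0
```

Call:
servo_tool --plan '[{"xyz":[-20.4,-13.6,0],"twist":[0,0,0],"jaw":0},{"xyz":[-20.4,-13.6,0],"twist":[0,0,0],"jaw":0},{"xyz":[-20.4,-13.6,0],"twist":[0,0,0],"jaw":0},{"xyz":[-20.4,-13.6,0],"twist":[0,0,0],"jaw":0},{"xyz":[-20.4,-13.6,0],"twist":[0,0,0],"jaw":0},{"xyz":[-20.4,-13.6,0],"twist":[0,0,0],"jaw":0},{"xyz":[-20.4,-13.6,0],"twist":[0,0,0],"jaw":0},{"xyz":[-20.4,-13.6,0],"twist":[0,0,0],"jaw":0},{"xyz":[-20.4,-13.6,0],"twist":[0,0,0],"jaw":0}]'

```text
time_s: 27.75
tool_pos: [0.4433, -0.252, 0.3917]
tool_rot: [180.0, -0.0, 95.4]
force: [1.1, 0.0, -0.0]
grip_width: 0.0871
grasp_force: 0.0
```

```bash
python3 - <<'E'
from cell import env; from h import *
f=lambda h:(h[...,1]<70)&(h[...,2]>110)
s=env.read_camera("scene"); o=env.get_obs(); print(o["tool_pos"],o["force"])
b=blob(s["img"],(162,212),16,f); print("scene",b[0],b[1],ray(s,b[0],.078).round(3))
print(go(.443,-.252,.07,95.3,o))
E
```

```text
[ 0.44373046 -0.25122181  0.391563  ] [-0.28738277  0.39728367 -0.14031203]
scene [162.17916667 212.7       ] [152 206  21  16 240] [ 0.441 -0.251  0.078]
([-0.07, -0.09, 15.76], [0.0, -0.0, 0.2], 'rows', np.float64(3.8))
```

Call:
servo_tool --plan '[{"xyz":[0,0,4],"twist":[0,0,0],"jaw":0},{"xyz":[0,0,8],"twist":[0,0,0],"jaw":0},{"xyz":[0,0,12],"twist":[0,0,0],"jaw":0},{"xyz":[0,0,15],"twist":[0,0,0],"jaw":0},{"xyz":[0,0,15.7],"twist":[0,0,0],"jaw":0},{"xyz":[0,0,15.7],"twist":[0,0,0],"jaw":0.2},{"xyz":[0,0,15.7],"twist":[0,0,0],"jaw":1},{"xyz":[0,0,15.7],"twist":[0,0,0],"jaw":1},{"xyz":[0,0,15.7],"twist":[0,0,0],"jaw":1},{"xyz":[0,0,15.7],"twist":[0,0,0],"jaw":1}]'

```text
time_s: 28.63
tool_pos: [0.4439, -0.2529, 0.2361]
tool_rot: [179.9, 0.1, 95.4]
force: [0.1, -0.1, -0.4]
grip_width: 0.0614
grasp_force: 0.0
```

Call:
servo_tool --plan '[{"xyz":[0,0,0],"twist":[0,0,0],"jaw":1},{"xyz":[0,0,0],"twist":[0,0,0],"jaw":1},{"xyz":[0,0,0],"twist":[0,0,0],"jaw":1},{"xyz":[0,0,0],"twist":[0,0,0],"jaw":1},{"xyz":[0,0,0],"twist":[0,0,0],"jaw":1}]'

```text
time_s: 29.05
tool_pos: [0.4433, -0.2529, 0.2351]
tool_rot: [180.0, 0.1, 95.3]
force: [-0.7, -0.8, 5.8]
grip_width: 0.0503
grasp_force: 25.0
```

Call:
servo_tool --plan '[{"xyz":[0,0,-3],"twist":[0,0,0],"jaw":1},{"xyz":[0,0,-7],"twist":[0,0,0],"jaw":1},{"xyz":[0,0,-11],"twist":[0,0,0],"jaw":1},{"xyz":[0,0,-13],"twist":[0,0,0],"jaw":1},{"xyz":[0,0,-13],"twist":[0,0,0],"jaw":1}]'

```text
time_s: 29.47
tool_pos: [0.4445, -0.253, 0.3693]
tool_rot: [179.6, 0.3, 95.4]
force: [0.0, -0.3, -1.7]
grip_width: 0.05
grasp_force: 25.0
```

Call:
servo_tool --plan '[{"xyz":[12.9,13.5,0],"twist":[0,0,0],"jaw":1},{"xyz":[12.9,13.5,0],"twist":[0,0,0],"jaw":1},{"xyz":[12.9,13.5,0],"twist":[0,0,0],"jaw":1},{"xyz":[12.9,13.5,0],"twist":[0,0,0],"jaw":1},{"xyz":[12.9,13.5,0],"twist":[0,0,0],"jaw":1},{"xyz":[12.9,13.5,0],"twist":[0,0,0],"jaw":1},{"xyz":[12.9,13.5,0],"twist":[0,0,0],"jaw":1},{"xyz":[12.9,13.5,0],"twist":[0,0,0],"jaw":1}]'

```text
time_s: 30.13
tool_pos: [0.5646, -0.1125, 0.3625]
tool_rot: [-179.8, -0.0, 95.3]
force: [-0.8, -0.3, -0.7]
grip_width: 0.0506
grasp_force: 25.0
```

Call:
servo_tool --plan '[{"xyz":[0,0,4],"twist":[0,0,0],"jaw":1},{"xyz":[0,0,7],"twist":[0,0,0],"jaw":1},{"xyz":[0,0,7.6],"twist":[0,0,0],"jaw":1},{"xyz":[0,0,8],"twist":[0,0,0],"jaw":1},{"xyz":[0,0,8.3],"twist":[0,0,0],"jaw":1},{"xyz":[0,0,8.6],"twist":[0,0,0],"jaw":1},{"xyz":[0,0,8.6],"twist":[0,0,0],"jaw":1}]'

```text
time_s: 30.72
tool_pos: [0.5659, -0.112, 0.2795]
tool_rot: [179.9, 0.1, 95.3]
force: [-0.7, -0.8, -1.4]
grip_width: 0.0505
grasp_force: 25.0
```

Call:
servo_tool --plan '[{"xyz":[0,0,0.3],"twist":[0,0,0],"jaw":1},{"xyz":[0,0,0.6],"twist":[0,0,0],"jaw":1},{"xyz":[0,0,0.8],"twist":[0,0,0],"jaw":1},{"xyz":[0,0,0.9],"twist":[0,0,0],"jaw":1}]'

```text
time_s: 31.05
tool_pos: [0.5655, -0.1114, 0.2692]
tool_rot: [180.0, 0.0, 95.4]
force: [-0.0, -0.1, -0.4]
grip_width: 0.0503
grasp_force: 25.0
```

Call:
servo_tool --plan '[{"xyz":[0,0,0.4],"twist":[0,0,0],"jaw":1},{"xyz":[0,0,0.8],"twist":[0,0,0],"jaw":1},{"xyz":[0,0,0.8],"twist":[0,0,0],"jaw":1}]'

```text
time_s: 31.3
tool_pos: [0.565, -0.1115, 0.2601]
tool_rot: [-179.9, -0.0, 95.4]
force: [-0.4, 0.2, -2.4]
grip_width: 0.0503
grasp_force: 25.0
```

Call:
servo_tool --plan '[{"xyz":[0,0,0.7],"twist":[0,0,0],"jaw":1},{"xyz":[0,0,1.4],"twist":[0,0,0],"jaw":1},{"xyz":[0,0,1.7],"twist":[0,0,0],"jaw":1},{"xyz":[0,0,1.9],"twist":[0,0,0],"jaw":1},{"xyz":[0,0,1.9],"twist":[0,0,0],"jaw":1},{"xyz":[0,0,1.9],"twist":[0,0,0],"jaw":1}]'

```text
time_s: 31.8
tool_pos: [0.5654, -0.1115, 0.242]
tool_rot: [-180.0, -0.0, 95.4]
force: [0.5, 0.2, -3.0]
grip_width: 0.0503
grasp_force: 25.0
```

Release, retreat, and check everything.

Call:
servo_tool --plan '[{"xyz":[0,0,0.1],"twist":[0,0,0],"jaw":0.28},{"xyz":[0,0,0.1],"twist":[0,0,0],"jaw":0.28},{"xyz":[0,0,0.1],"twist":[0,0,0],"jaw":0.28},{"xyz":[0,0,0.1],"twist":[0,0,0],"jaw":0.28},{"xyz":[0,0,-1],"twist":[0,0,0],"jaw":0.28},{"xyz":[0,0,-4],"twist":[0,0,0],"jaw":0.2},{"xyz":[0,0,-8],"twist":[0,0,0],"jaw":0},{"xyz":[0,0,-12],"twist":[0,0,0],"jaw":0},{"xyz":[0,0,-15],"twist":[0,0,0],"jaw":0},{"xyz":[0,0,-15],"twist":[0,0,0],"jaw":0}]'

```text
time_s: 32.63
tool_pos: [0.5673, -0.1109, 0.4009]
tool_rot: [179.3, 0.3, 95.4]
force: [-0.0, -0.1, -0.1]
grip_width: 0.0846
grasp_force: 0.0
```

Call:
servo_tool --plan '[{"xyz":[-25,-8,-3],"twist":[0,0,0],"jaw":0},{"xyz":[-25,-8,-3],"twist":[0,0,0],"jaw":0},{"xyz":[-25,-8,-3],"twist":[0,0,0],"jaw":0},{"xyz":[-25,-8,-3],"twist":[0,0,0],"jaw":0},{"xyz":[-25,-8,-3],"twist":[0,0,0],"jaw":0},{"xyz":[-25,-8,-3],"twist":[0,0,0],"jaw":0},{"xyz":[-25,-8,-3],"twist":[0,0,0],"jaw":0},{"xyz":[-25,-8,-3],"twist":[0,0,0],"jaw":0},{"xyz":[-25,-8,-3],"twist":[0,0,0],"jaw":0},{"xyz":[-25,-8,-3],"twist":[0,0,0],"jaw":0}]'

```text
time_s: 33.47
tool_pos: [0.5099, -0.3661, 0.4225]
tool_rot: [180.0, -0.1, 95.5]
force: [0.4, 0.5, 0.4]
grip_width: 0.0873
grasp_force: 0.0
```

```bash
python3 - <<'E'
from cell import env; from h import *
c=env.read_camera("top"); s=env.read_camera("scene")
cv2.imwrite("pics/end.png",np.hstack([cv2.resize(s["img"][80:300,200:420,::-1],(400,400)),cv2.resize(c["img"][110:290,70:250,::-1],(0,0),fx=2.2,fy=2.2222)]))
f=lambda h:(h[...,1]<70)&(h[...,2]>100)
for i,p in [(7,(.6218,.1227)),(2,(.5522,.04)),(1,(.5595,-.037)),(0,(.5655,-.1115))]:
    q=c["camera_matrix"]@(c["R"]@np.r_[p,.09]+c["t"]); q=q[:2]/q[2]
    b=blob(c["img"],tuple(int(v) for v in q.round()),15,f); print(i,q.round(1),b[0].round(1),b[1][2:],ray(c,b[0],.09).round(3))
E
```

```text
7 [201.6 155.2] [200.9 155.6] [ 19  20 299] [0.621 0.125 0.09 ]
2 [234.6 182. ] [234.  181.8] [ 19  20 305] [0.553 0.042 0.09 ]
1 [265.3 178.7] [264.4 178.9] [ 20  20 311] [ 0.559 -0.035  0.09 ]
0 [294.9 175.9] [293.9 175.9] [ 21  20 310] [ 0.565 -0.109  0.09 ]
```

View pics/end.png

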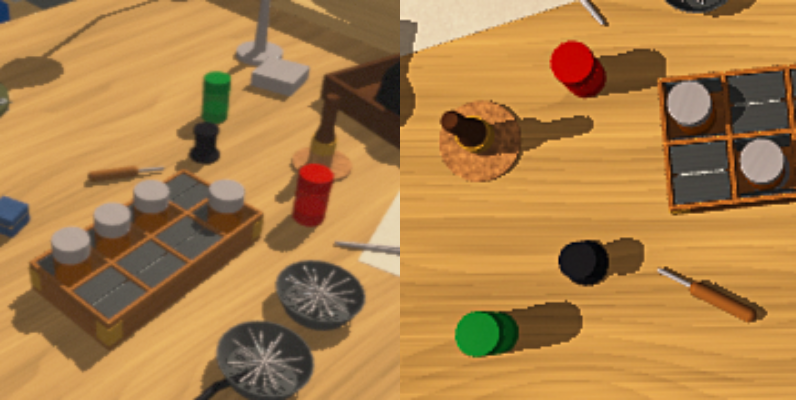

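All four jars are seated in cells 7, 2, 1 and 0. The brush stands on the mat and the loupe is in place.

```bash
python3 -c "
from cell import env
print(env.sign_off())"
```

```text
the job is handed in; nothing more can be done
None
```

I handed the job in after about 33 s of the 210 s allowed: all four amber jars stand in empty cells 0, 1, 2 and 7, and the brush was dipped in the cup and stands upright on the cork mat; the last pictures showed nothing knocked over, but the hand-in gave no verdict.

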